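# Shift the gated valve lever round the corner into its lock

### The job

On the hydraulics counter, lock off the hand valve that has the L-shaped gate: with your fingertips, push its lever along the slot away from you to the corner, then push it sideways round the corner until it is fully home at the end of the second leg, and leave it there with the hand clear. Only push the lever with the tips or outside of the fingers: do not grip it between them. Leave the lever of the straight-slotted valve and everything else on the counter as they are.

Things in the scene. Friction and masses are not known exactly. Their poses are not given: they have to be found in the camera images.
- valve: grey fixed hand valve with the L-shaped gate: 120 x 120 mm, foot 130 x 130, flat aluminium gate plate on top 120 mm above the counter; ports on its +y side stick out 30 mm at 40 mm height. Origin: centre of its underside. +x points away from the robot (yaw within 0.6 rad). Slot 16 mm wide: first leg along +x from slot_start to slot_corner, second along +y to slot_end, each about 40 mm
- slot_start (a point): centre of the lever's steel stem at the near, closed end of the slot's first leg, on the top of the gate plate, at (-20, -20, 120) mm in the valve's frame
- slot_corner (a point): corner of the L, on the top of the gate plate, at (20, -20, 120) mm in the valve's frame; the lever's pivot lies 110 mm straight below it (10 mm above the counter)
- slot_end (a point): centre of the stem at the closed end of the slot's second leg, on the top of the gate plate, at (20, 20, 120) mm in the valve's frame
- lever_grip (a point): point on the axis of the L-gate lever, in its grip, 160 mm from the pivot; z runs up the lever. A 12 mm steel stem comes up through the slot and carries a grey round grip 26 mm in diameter, from 128 to 197 mm from the pivot (domed top). Upright at the corner, the grip spans 138 to 207 mm above the counter, 18 mm clear of the plate
- fore (a joint): lean of the L-gate lever along the valve's x, rad: about -0.36 at slot_start (leaning to the robot side), 0 at the corner; the slot walls stop it. It moves only when pushed (about 1.5 N at the grip) and stays where it is left
- side (a joint): lean of the same lever along the valve's +y, rad: 0 in the first leg and at the corner, about 0.36 when fully home at slot_end; the slot walls stop it. Same stiffness (about 1.5 N at the grip), stays where it is left
- valve2: the second hand valve, of the same size and look but with a straight slot along its own x through the middle of its plate; fixed to the counter, to be left alone. Origin at the centre of its underside
- other_grip (a point): point on the axis of the second valve's lever (same stem and grip as the first), 160 mm from its pivot, which lies 10 mm above the centre of its underside; must stay where it is
- fitting: brass hose fitting standing upright, hexagon foot 28 mm, 44 mm tall; origin at its underside; a bystander, loose
- coupling: steel quick coupling standing upright, 34 mm diameter, 52 mm tall; origin at its underside; a bystander, loose
- tape: roll of brown tape lying flat, 72 mm outside, 30 mm tall; origin at its underside; a bystander, loose
- wrench: steel wrench 180 mm long, lying flat; origin at its underside; a bystander, loose
- knife: yellow utility knife about 155 mm long, 18 mm tall, lying flat; origin at the underside of its handle; a bystander, loose
- can: can with a red label standing upright, 66 mm diameter, 110 mm tall; origin at its underside; a bystander, loose
- filter: brown oil filter cartridge standing upright, 90 mm diameter, 150 mm tall; origin at its underside; a bystander, loose

How it is judged:
On the way:
1. the lever stands at the corner of the slot (value of joint fore above -0.06 rad and value of joint side below 0.12 rad).
At the end, for the whole second after the job is handed in: the lever has turned the corner and stands still within about 5 mm of the end of the slot's second leg (side above 0.31 rad, fore above -0.06 rad) (value of joint side above 0.31 rad and value of joint fore above -0.06 rad and velocity of joint side between -0.05 and 0.05 rad/s); the robot touches nothing.
It fails at once if the lever is gripped between the fingers (the grasp point comes within 9 mm of the axis of its grip) (x of the grasp point in the frame of lever_grip between -0.009 and 0.009 m and y of the grasp point in the frame of lever_grip between -0.009 and 0.009 m and z of the grasp point in the frame of lever_grip between -0.06 and 0.05 m).
It fails at once if the other valve's lever is shifted by more than 15 mm (distance of other_grip from where it was at the start of the episode above 0.015 m).
It fails at once if a bystander is moved or lifted by more than 20 mm (distance of any of fitting, coupling, tape, wrench, knife, can, filter from where it was at the start of the episode above 0.02 m).
It also fails if it takes over 45 s, if anything falls off the work surface, if the arm or the gripper's body presses on something with over 40 N, if the wrist force passes 120 N, or if a joint passes its speed limit or range.

### The arm

A 6-joint arm with a two-finger parallel gripper is mounted at the origin on the work surface. World frame = base frame: x ahead of the robot, y to its left, z up, the work surface at z = 0. Lengths are in m, angles in rad, forces in N, time in s.
With the tool pointing down it reaches from about 0.375 to 0.9 m from the base axis. Payload 3.1 kg.
Tool frame: the origin (TCP) lies midway between the tips of the shut fingers; the grasp point (between the pads) lies 19 mm behind it; z points along the fingers, y is the direction in which the jaws open and shut (so a half turn about z gives the same grasp; the last joint's range is limited). The gripper opens to 85 mm and grips with 20 to 120 N. Pads are 22 mm wide; open, the fingers measure 114 mm over their backs; the gripper's body (76 mm by 85 mm) begins 54 mm behind the grasp point. The pads swing forward as they close: fully open they stand 13 mm farther back than shut.
Start: joints at [-1.423, 0.527, 1.433, -0, 1.181, -0.178], TCP at [0.201, -0.592, 0.231] pointing down, gripper open.
Joint ranges: [-3.08, 3.08], [-0.75, 2.2], [0.22, 2.44], [-1.43, 4.57], [0, 2.65], [-2.85, 2.85]. Speed limits (rad/s): [2.79, 2.79, 3.14, 3.14, 3.14, 3.14].

### API

Orientations are given as a unit quaternion [x, y, z, w].
In Python, from station import manip gives the robot as it stands.
- The arm moves only by the tool servo_tool, never from a script. Its argument "motion" is a list of rows, each a list of 7 numbers: the shift along the tool's x, y, z in mm, then the turn, a rotation vector about the tool's x, y, z in rad, then the opening, from -1 (shut) to 1 (fully open), so that 0 is half open. In form: [[x, y, z, rx, ry, rz, hand], ...]. A call has 1 to 12 rows; each row shifts and turns the pose as measured when the row begins, along the tool's axes as they then stand; what a row does not reach is not made up. A row lasts 1/12 s, in which the tool goes at most 41.7 mm and 7.16 degrees, less where a joint would pass 70% of its speed; a pose out of reach is approached as far as the arm can. A call with a gripper value outside its range is refused whole. The fingers move at their own pace and stop on an object; "grip_force" is the grip in N (left out, the last holds). Time passes only in rows, so rows that do not move let the fingers close. It gives the time, the measured TCP pose, the force and the opening at its end, in the units of the state.
- manip.sense(): the state, without advancing time (a new reading comes with each control period).
- manip.snapshot(name): name is "scene" or "side" or "wrist"; returns a dict with "frame" (400x640x3 uint8, red, green, blue), "mtx" (3x3 intrinsics, pixels), "world_from_camera" (4x4, takes a point from camera to world coordinates). Camera axes: x right, y up, looking along -z (the intrinsics and any distortion apply to the point x, -y, -z); pixel columns grow to the right and rows downward; lengths in m; the calibration is good to about 2 mm. A picture is of the moment at which its call begins. There is no depth.
- manip.sign_off(): hands the job in, once; it reports no verdict.
The state is a dict: "t": time; "q": joint angles; "qd": joint speeds; "tau": joint torques, N m; "tcp_pos": TCP position; "tool_rot": TCP orientation; "force": force on the tool from outside, world axes, zero at the start; "ft_torque": the same for the moment, N m; "finger_gap": opening from 0.0 (shut) to 1.0 (fully open).
Only numpy, scipy, OpenCV 4.12 (cv2) and the standard library are available. Lean on these libraries where they do the work, as an engineer would, in place of code of your own. Each camera call takes 0.05 s, during which the arm holds its last target.

## Working session

There is one attempt and no reset: what is moved stays moved. The work goes in short steps, Python scripts to look and compute and a tool call to move; the robot and the scene stay as the last step left them, time stands still between calls to the robot, and variables do not carry over. Pictures are saved under pics/ and viewed, and the job is handed in when it is done.

Besides the shell and the picture viewer there is one more tool, called after "Call:" as a command line: name --pt "numbers of a row" for each row, then --argument value for the rest. servo_tool: Moves the arm, as the interface text tells. Its arguments: {"type":"object","properties":{"motion":{"type":"array"},"grip_force":{"type":"number"}},"required":["motion"]}

```bash
ls; mkdir -p pics
python3 - <<'E'
from station import manip
import cv2,json,numpy as np
s=manip.sense();print(s)
for n in ["scene","side","wrist"]:
    d=manip.snapshot(n);cv2.imwrite(f"pics/{n}0.png",d["frame"][:,:,::-1]);print(n,d["mtx"].tolist(),np.round(d["world_from_camera"],4).tolist(),[k for k in d])
    np.savez(f"{n}0.npz",**{k:d[k] for k in ("frame","mtx","world_from_camera")})
E
```

```text
pics
{'t': 0.0, 'q': array([-1.42249194e+00,  5.28468816e-01,  1.43391245e+00,  8.15786426e-06,
        1.18140236e+00, -1.78511225e-01]), 'qd': array([-0.00043359, -0.00193195,  0.00130618, -0.00149034, -0.00098742,
        0.00213709]), 'tau': array([ 3.65376463e-04, -4.42353272e+01, -1.78023952e+01, -3.65567812e-04,
        8.36570340e-03,  8.91216487e-07]), 'tcp_pos': array([ 0.20055801, -0.59118476,  0.23032877]), 'tool_rot': array([ 9.86678287e-01,  1.62679923e-01,  2.03164004e-05, -1.09530353e-03]), 'force': array([ 0.35364266,  0.66920042, -0.64226224]), 'ft_torque': array([0.04532349, 0.03669394, 0.04228558]), 'finger_gap': 0.9981008523752217}
scene [[462.82531654377544, 0.0, 326.3000421769114], [0.0, 462.82531654377544, 195.4550380390761], [0.0, 0.0, 1.0]] [[-0.4676, -0.5973, 0.6516, 1.3956], [0.8838, -0.3293, 0.3323, 0.4549], [0.0161, 0.7313, 0.6819, 1.0434], [0.0, 0.0, 0.0, 1.0]] ['frame', 'mtx', 'world_from_camera']
side [[485.1836100597296, 0.0, 315.282712117854], [0.0, 485.1836100597296, 201.8619702477864], [0.0, 0.0, 1.0]] [[-0.3418, 0.5974, -0.7255, -0.6457], [-0.9398, -0.2111, 0.2689, 0.471], [0.0075, 0.7737, 0.6335, 1.1776], [0.0, 0.0, 0.0, 1.0]] ['frame', 'mtx', 'world_from_camera']
wrist [[309.41456678423646, 0.0, 316.0968561330339], [0.0, 309.41456678423646, 198.4362894452283], [0.0, 0.0, 1.0]] [[0.3209, 0.9034, 0.2845, 0.2742], [-0.9471, 0.3068, 0.0943, -0.5671], [-0.0021, -0.2997, 0.954, 0.3736], [0.0, 0.0, 0.0, 1.0]] ['frame', 'mtx', 'world_from_camera']
```

View pics/scene0.png

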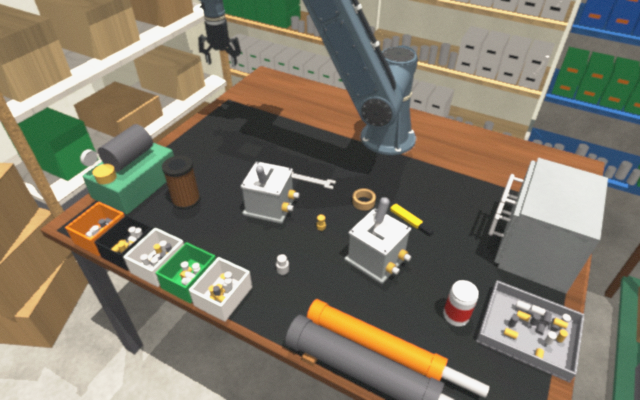

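View pics/side0.png

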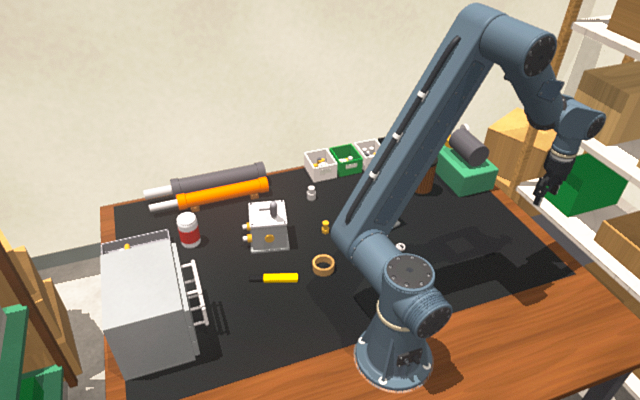

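View pics/wrist0.png

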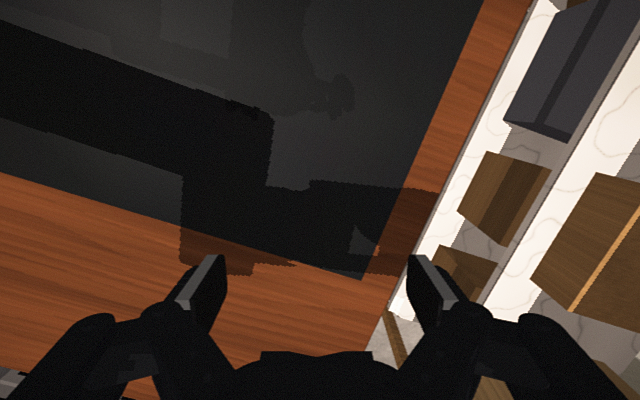

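The scene shows two similar valves, at about (270,190) and (380,245). I'll enlarge both to tell which has the L-shaped gate.

Run:
```python
import cv2,numpy as np
a=cv2.imread("pics/scene0.png")
c=cv2.hconcat([cv2.resize(a[155:230,230:310],None,fx=5,fy=5,interpolation=cv2.INTER_CUBIC)[:375],cv2.resize(a[190:290,335:420],None,fx=4.6,fy=3.75,interpolation=cv2.INTER_CUBIC)])
cv2.imwrite("pics/z0.png",c)
b=cv2.imread("pics/side0.png")
cv2.imwrite("pics/z1.png",cv2.resize(b[185:265,225:325],None,fx=7,fy=7,interpolation=cv2.INTER_CUBIC))
```

```text
(no output)
```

View pics/z0.png

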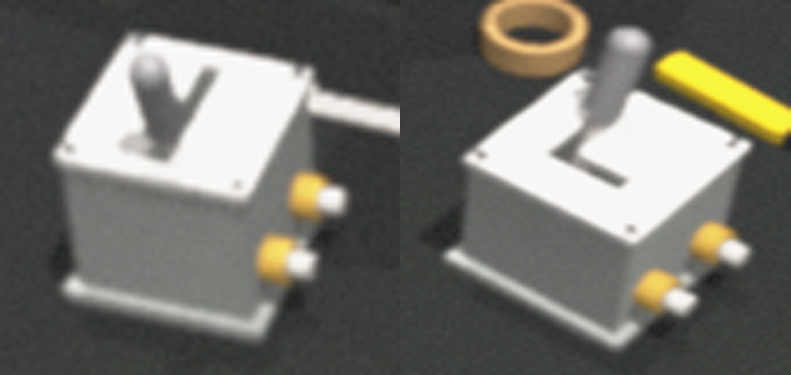

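View pics/z1.png

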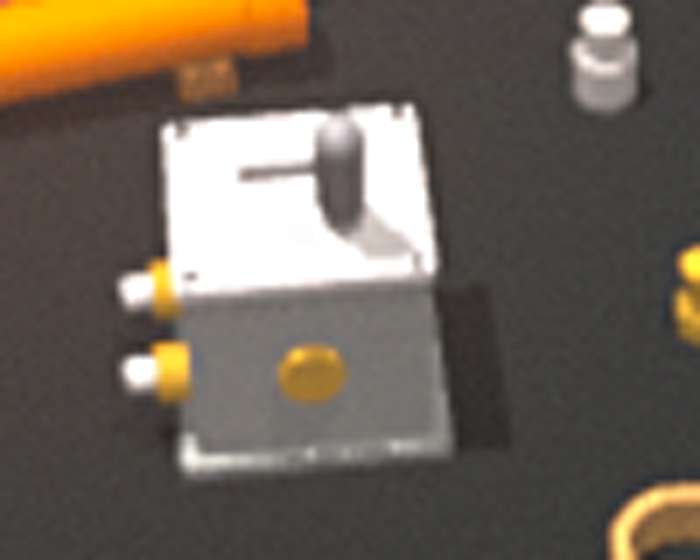

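The valve at (380,245) in the scene view has the L slot. I'll fit its pose from its corners in both views.

```bash
cat > h.py <<'E'
import numpy as np,cv2
def proj(d,P):
    W=np.linalg.inv(d["world_from_camera"]);K=d["mtx"]
    P=np.atleast_2d(P);c=P@W[:3,:3].T+W[:3,3]
    x=np.c_[c[:,0],-c[:,1],-c[:,2]]@K.T
    return x[:,:2]/x[:,2:]
def vw(p,L):
    x,y,a=p[:3];L=np.atleast_2d(L);c,s=np.cos(a),np.sin(a)
    return np.c_[x+c*L[:,0]-s*L[:,1],y+s*L[:,0]+c*L[:,1],L[:,2]]
def lever(fore,side,r):  # valve frame, approx
    v=np.array([np.tan(fore),np.tan(side),1]);v/=np.linalg.norm(v)
    return np.array([.02,-.02,.01])+r*v
E
cat > fit0.py <<'E'
from h import *
from scipy.optimize import least_squares
S=np.load("scene0.npz");D=np.load("side0.npz")
h=.06
T=lambda sx,sy:(sx*h,sy*h,.12)
F=lambda sx,sy:(sx*.065,sy*.065,.0)
sc=[(T(1,-1),349.8,232.1),(T(1,1),385.7,254.8),(T(-1,1),411.1,228.7),(T(-1,-1),374.8,209.2),(F(1,-1),345.2,258),(F(1,1),382.2,282.5)]
sd=[(T(1,1),248.1,202.4),(T(1,-1),284.6,200),(T(-1,-1),287.4,224.3),(T(-1,1),250.7,226.7),(F(-1,1),251,252.9),(F(-1,-1),289.6,249.7)]
def res(p):
    r=[]
    for d,l in((S,sc),(D,sd)):
        r.append(proj(d,vw(p,[q[0] for q in l]))-np.array([q[1:] for q in l])+0)
    return np.concatenate(r).ravel()
f=least_squares(res,[.6,.1,.2],loss="soft_l1");print(f.x,np.round(res(f.x),1).tolist())
for n,r in(("start",lever(-.36,0,.16)),("grip0top",lever(-.36,0,.197)),("corner",lever(0,0,.16)),("end",lever(0,.36,.16))):
    w=vw(f.x,r);print(n,w.round(4),proj(S,w).round(1),proj(D,w).round(1))
E
python3 fit0.py
```

```text
[ 0.5630067   0.19569183 -0.20501843] [-1.0, -0.8, -0.1, -1.2, -0.7, -1.0, -0.3, -1.5, -0.9, 1.7, -0.6, 1.2, -0.1, 1.1, -1.7, 0.5, -1.1, -0.8, -1.4, 0.2, -0.3, 1.4, -0.6, 0.9]
start [[0.5233 0.1835 0.1597]] [[382.7 208.6]] [[272.9 210.6]]
grip0top [[0.5106 0.1862 0.1944]] [[386.8 196.8]] [[272.7 205. ]]
corner [[0.5785 0.172  0.17  ]] [[371.  217.2]] [[271.5 197.4]]
end [[0.59   0.2272 0.1597]] [[388.3 230.1]] [[254.6 201.2]]
```

Pose fit: valve at (0.563, 0.196), yaw -0.205 rad. Residuals are about 1 px, or 3 mm. First I raise, turn the tool so its y lies along the valve's x, and shut the fingers.

Call:
servo_tool --pt "0 0 -10 0 0 -0.1155 -1" --pt "0 0 -10 0 0 -0.1155 -1" --pt "0 0 -10 0 0 -0.1155 -1" --pt "0 0 -10 0 0 -0.1155 -1" --pt "0 0 -10 0 0 -0.1155 -1" --pt "0 0 -10 0 0 -0.1155 -1" --pt "0 0 -10 0 0 -0.1155 -1" --pt "0 0 -10 0 0 -0.1155 -1" --pt "0 0 -10 0 0 -0.1155 -1"

```text
t: 0.9
tcp_pos: [0.1999, -0.5871, 0.3165]
tool_rot: [0.76, 0.65, 0.005, -0.008]
force: [0.1, -0.3, 1.0]
finger_gap: 0.0
```

```bash
cat > go.py <<'E'
# usage: go.py frame(w|v) x y z yaw  -> required tool shift (mm) and rotvec
import sys
from h import *
from scipy.spatial.transform import Rotation as R
from station import manip
p=np.array(eval(open("pose.txt").read()))
s=manip.sense();Rt=R.from_quat(s["tool_rot"])
X=Rt.as_matrix()[:,0]
pv=np.linalg.solve(np.array([[np.cos(p[2]),-np.sin(p[2])],[np.sin(p[2]),np.cos(p[2])]]),s["tcp_pos"][:2]-p[:2])
Fv=R.from_euler("z",-p[2]).apply(s["force"])
print("t",round(s["t"],2),"tcp",s["tcp_pos"].round(4),"valve xy",pv.round(4),"yaw",round(np.arctan2(X[1],X[0]),3),"tilt",Rt.as_matrix()[:,2].round(3),"Fvalve",Fv.round(2),"gap",round(s["finger_gap"],3),"q",s["q"].round(2))
a=sys.argv[1:]
if a:
    t=np.array(list(map(float,a[1:4])))
    if a[0]=="v": t=vw(p,t)[0]
    yaw=p[2]+np.pi/2
    D=R.from_matrix(np.array([[np.cos(yaw),np.sin(yaw),0],[np.sin(yaw),-np.cos(yaw),0],[0,0,-1]]).T@np.eye(3)) if 0 else R.from_matrix(np.c_[[np.cos(yaw),np.sin(yaw),0],[np.sin(yaw),-np.cos(yaw),0],[0,0,-1]])
    print("shift mm",(Rt.inv().apply(t-s["tcp_pos"])*1000).round(1),"rot",(Rt.inv()*D).as_rotvec().round(3))
E
echo "[0.5630,0.1957,-0.205]">pose.txt; python3 go.py w .42 -.3 .31; python3 go.py v -.115 -.02 .31
```

```text
t 0.9 tcp [ 0.1999 -0.5871  0.3165] valve xy [-0.1961 -0.8404] yaw 1.415 tilt [-0.003  0.019 -1.   ] Fvalve [ 0.16 -0.26  1.04] gap 0.0 q [-1.42  0.45  1.32  0.    1.39 -1.27]
shift mm [317.6 173.1  11.4] rot [-0.006 -0.019  0.05 ]
t 0.9 tcp [ 0.1999 -0.5871  0.3165] valve xy [-0.1961 -0.8404] yaw 1.415 tilt [-0.003  0.019 -1.   ] Fvalve [ 0.16 -0.26  1.04] gap 0.0 q [-1.42  0.45  1.32  0.    1.39 -1.27]
shift mm [815.1 121.8  21.1] rot [-0.006 -0.019  0.05 ]
```

Call:
servo_tool --pt "27 15 0 0 -0.002 0.005 -1" --pt "27 15 0 0 -0.002 0.005 -1" --pt "27 15 0 0 -0.002 0.005 -1" --pt "27 15 0 0 -0.002 0.005 -1" --pt "27 15 0 0 -0.002 0.005 -1" --pt "27 15 0 0 -0.002 0.005 -1" --pt "27 15 0 0 -0.002 0.005 -1" --pt "27 15 0 0 -0.002 0.005 -1" --pt "27 15 0 0 -0.002 0.005 -1" --pt "27 15 0 0 -0.002 0.005 -1" --pt "27 15 0 0 0 0 -1" --pt "27 15 0 0 0 0 -1"

```text
t: 1.9
tcp_pos: [0.4394, -0.2946, 0.315]
tool_rot: [0.779, 0.627, -0.005, -0.001]
force: [-0.6, -1.0, -0.2]
finger_gap: 0.005
```

```bash
python3 go.py v -.115 -.02 .31
```

```text
t 1.9 tcp [ 0.4394 -0.2946  0.315 ] valve xy [-0.0212 -0.5052] yaw 1.355 tilt [-0.009 -0.005 -1.   ] Fvalve [-0.36 -1.09 -0.22] gap 0.005 q [-0.8   0.31  1.56 -0.01  1.28 -0.58]
shift mm [484.2 -99.1   2.5] rot [-0.008  0.007 -0.011]
```

Call:
servo_tool --pt "36 -7 0 0 0 0 -1" --pt "36 -7 0 0 0 0 -1" --pt "36 -7 0 0 0 0 -1" --pt "36 -7 0 0 0 0 -1" --pt "36 -7 0 0 0 0 -1" --pt "36 -7 0 0 0 0 -1" --pt "36 -7 0 0 0 0 -1" --pt "36 -7 0 0 0 0 -1" --pt "36 -7 0 0 0 0 -1" --pt "36 -7 0 0 0 0 -1" --pt "25 -7 0 0 0 0 -1" --pt "15 -7 0 0 0 0 -1"

```text
t: 2.9
tcp_pos: [0.4433, 0.1347, 0.3103]
tool_rot: [0.779, 0.627, -0.004, -0.001]
force: [0.4, -0.1, 0.4]
finger_gap: 0.002
```

```bash
python3 go.py v -.115 -.02 .31
cat > snap.py <<'E'
import sys;from station import manip;import cv2,numpy as np
n,k=sys.argv[1:3];d=manip.snapshot(n);cv2.imwrite(f"pics/{n}{k}.png",d["frame"][:,:,::-1])
np.savez(f"{n}{k}.npz",**{q:d[q] for q in ("frame","mtx","world_from_camera")})
if len(sys.argv)>3:
    x0,x1,y0,y1,f=map(int,sys.argv[3:]);cv2.imwrite(f"pics/{n}{k}z.png",cv2.resize(d["frame"][y0:y1,x0:x1,::-1],None,fx=f,fy=f,interpolation=cv2.INTER_CUBIC))
E
python3 snap.py wrist 1
```

```text
t 2.9 tcp [0.4433 0.1347 0.3103] valve xy [-0.1047 -0.0841] yaw 1.356 tilt [-0.008 -0.003 -1.   ] Fvalve [ 0.42 -0.05  0.36] gap 0.002 q [ 0.06  0.21  1.71 -0.    1.23  0.27]
shift mm [ 64.  -10.9   0.1] rot [-0.007  0.005 -0.01 ]
```

View pics/wrist1.png

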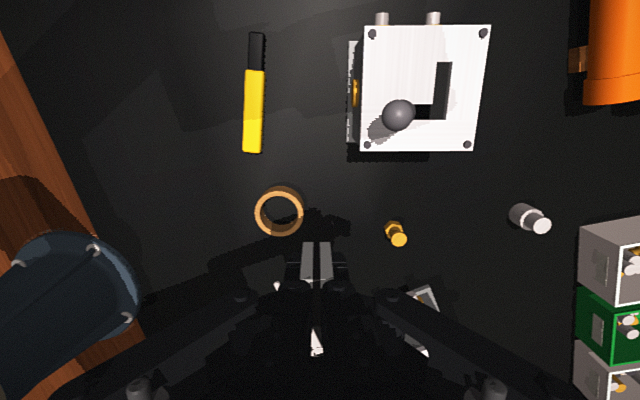

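The wrist view shows the L valve clearly: plate corners near (363,25), (492,25), (474,152), (360,151), grip top at (398,114). I'll refine the pose with these.

```bash
cat > fit1.py <<'E'
from h import *
from scipy.optimize import least_squares
W=np.load("wrist1.npz")
h=.06
l=[((-h,h,.12),363,25),((h,h,.12),492,25),((h,-h,.12),474,152),((-h,-h,.12),360,151)]
r=lambda p:(proj(W,vw(p,[q[0] for q in l]))-np.array([q[1:] for q in l])).ravel()
f=least_squares(r,[.563,.196,-.205]);print(f.x.round(4),r(f.x).round(1))
for p in (f.x,[.563,.1957,-.205]):
  for L in ((.02,-.02,.12),(.02,.02,.12),lever(-.36,0,.197)): print(proj(W,vw(p,L)).round(1))
E
python3 fit1.py
python3 - <<'E'
import cv2
a=cv2.imread("pics/wrist1.png");cv2.imwrite("pics/w1z.png",cv2.resize(a[10:170,340:510],None,fx=3.5,fy=3.5))
E
```

```text
[ 0.5659  0.1948 -0.2089] [ 2.1  1.  -1.  -0.1 -1.6 -1.5  0.4  0.1]
[[439.3 112.1]]
[[443.9  70.4]]
[[387.4 116.2]]
[[436.5 111.7]]
[[440.8  70. ]]
[[383.7 116.1]]
```

View pics/w1z.png

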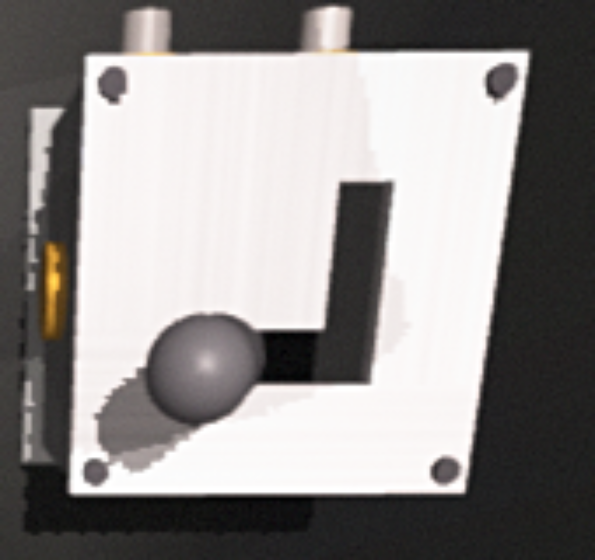

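```bash
cat > fit2.py <<'E'
from h import *
from scipy.optimize import least_squares
W=np.load("wrist1.npz")
h=.06;z=.12
px=lambda u,v:(340+u/3.5,10+v/3.5)
l=[((-h,h,z),85,53),((h,h,z),529,50),((h,-h,z),465,493),((-h,-h,z),70,493),((.028,-.028,z),370,383),((.028,.028,z),393,183),((.012,.028,z),342,183),((.012,-.012,z),322,330)]
m=np.array([px(*q[1:]) for q in l])
for d in (0,1):
  r=lambda p:(proj(W,vw(p,np.array([q[0] for q in l])+[0,0,p[3]*d]))-m).ravel()
  f=least_squares(r,[.563,.196,-.205,0]);print(f.x.round(4),r(f.x).round(1))
  r1=lambda p:(proj(W,vw(f.x,lever(p[0],p[1],.184)+[0,0,d*f.x[3]]))-px(206,368)).ravel()
  print(least_squares(r1,[-.3,0]).x)
E
python3 fit2.py
```

```text
[ 0.5658  0.1949 -0.2103  0.    ] [ 0.8  0.6 -0.3  0.6 -0.7 -0.3  0.2  0.1  0.2  0.5  0.6 -0.7 -1.1 -0.6
  0.2 -0.3]
[-0.31834673  0.00108291]
[ 0.5652  0.1949 -0.2102  0.0015] [ 0.4  0.4  0.   0.3 -0.5 -0.  -0.1  0.4  0.3  0.7  0.7 -0.8 -1.1 -0.7
  0.2 -0.2]
[-0.31762504  0.00200119]
```

Refined pose: (0.565, 0.195), yaw -0.21, with the lever leaning about -0.32 to -0.36. Next I move to the standoff behind the lever.

```bash
echo "[0.5652,0.1950,-0.210]">pose.txt; python3 go.py v -.115 -.02 .165
```

```text
t 2.95 tcp [0.4421 0.1367 0.3102] valve xy [-0.1082 -0.0827] yaw 1.357 tilt [-0.01  -0.001 -1.   ] Fvalve [-1.76  0.92  0.01] gap -0.005 q [ 0.06  0.21  1.71 -0.    1.23  0.27]
shift mm [ 63.1  -5.7 145.1] rot [-0.009  0.003 -0.004]
```

Call:
servo_tool --pt "16 -2 0 -0.003 0 0 -1" --pt "16 -2 0 -0.003 0 0 -1" --pt "16 -2 0 -0.003 0 0 -1" --pt "14 -1 0 0 0 0 -1" --pt "2 0 20 0 0 0 -1" --pt "0 0 24 0 0 0 -1" --pt "0 0 24 0 0 0 -1" --pt "0 0 24 0 0 0 -1" --pt "0 0 24 0 0 0 -1" --pt "0 0 20 0 0 0 -1" --pt "0 0 10 0 0 0 -1" --pt "0 0 0 0 0 0 -1"

```text
t: 3.95
tcp_pos: [0.4495, 0.2035, 0.1586]
tool_rot: [0.776, 0.63, 0.0, 0.003]
force: [-0.3, -0.6, 1.0]
finger_gap: -0.005
```

```bash
python3 go.py v -.0075 -.02 .165;python3 snap.py wrist 2
```

```text
t 3.95 tcp [0.4495 0.2035 0.1586] valve xy [-0.115  -0.0158] yaw 1.364 tilt [ 0.004 -0.004 -1.   ] Fvalve [-0.17 -0.7   1.01] gap -0.005 q [ 0.2   0.46  1.83 -0.01  0.84  0.41]
shift mm [ -4.5 107.5  -5.9] rot [0.004 0.003 0.003]
```

View pics/wrist2.png

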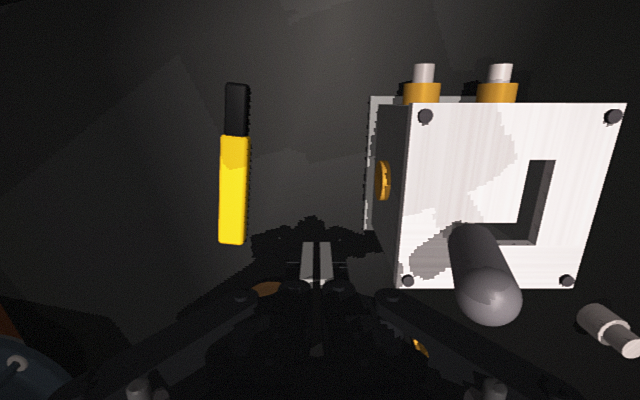

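Closed fingers with linkage knuckles flaring out along tool y. I'll push with the tips only about 20–30 mm deep (TCP z near 0.178) so just the fingertips touch.

Call:
servo_tool --pt "-4 0 -10 0 0 0 -1" --pt "0 5 -9 0 0 0 -1" --pt "0 10 0 0 0 0 -1" --pt "0 10 0 0 0 0 -1" --pt "0 10 0 0 0 0 -1" --pt "0 10 0 0 0 0 -1" --pt "0 10 0 0 0 0 -1" --pt "0 0 0 0 0 0 -1"

```text
t: 4.67
tcp_pos: [0.5097, 0.1865, 0.188]
tool_rot: [0.777, 0.63, 0.004, 0.005]
force: [-1.5, 0.2, 6.1]
finger_gap: 0.002
```

```bash
python3 go.py v -.0075 -.02 .178;python3 snap.py wrist 3; python3 snap.py scene 3 340 420 180 280 6
```

```text
t 4.67 tcp [0.5097 0.1865 0.188 ] valve xy [-0.0525 -0.0199] yaw 1.363 tilt [ 0.012 -0.002 -1.   ] Fvalve [-1.54 -0.1   6.1 ] gap 0.002 q [ 0.15  0.47  1.69 -0.    0.97  0.36]
shift mm [-0.2 44.8 10.6] rot [ 0.012 -0.001  0.002]
```

View pics/wrist3.png

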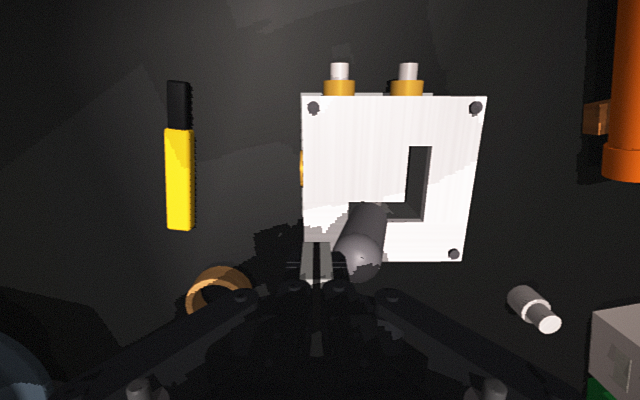

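View pics/scene3z.png

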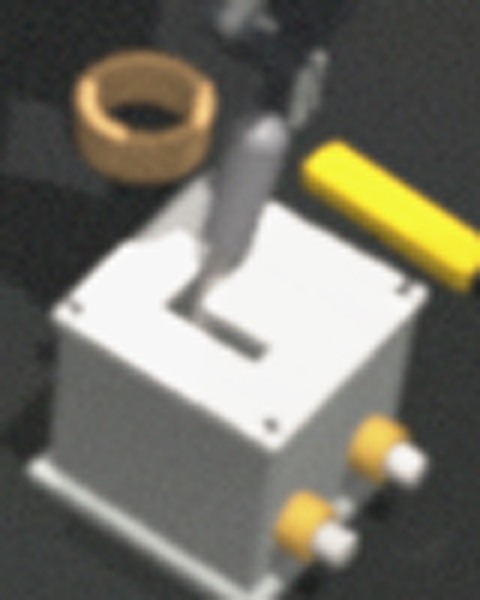

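The tip at z = 0.188 rides up on the dome (6 N upward). I'll back off, go lower and push again.

Call:
servo_tool --pt "0 -12 -2 0 0 0 -1" --pt "0 -10 0 0 0 0 -1" --pt "0 0 10 0.004 0 0 -1" --pt "0 0 10 0.004 0 0 -1" --pt "0 0 0 0 0 0 -1"

```text
t: 5.18
tcp_pos: [0.4886, 0.1908, 0.1682]
tool_rot: [0.777, 0.63, 0.002, 0.002]
force: [-0.2, -0.4, 0.1]
finger_gap: -0.004
```

```bash
python3 go.py v -.0075 -.02 .165
```

```text
t 5.18 tcp [0.4886 0.1908 0.1682] valve xy [-0.0741 -0.0201] yaw 1.363 tilt [ 0.006 -0.    -1.   ] Fvalve [-0.08 -0.43  0.06] gap -0.004 q [ 0.16  0.48  1.75 -0.    0.9   0.37]
shift mm [-0.  66.6  3.6] rot [ 0.006 -0.001  0.002]
```

Call:
servo_tool --pt "0 6 1 0 0 0 -1" --pt "0 6 1 0 0 0 -1" --pt "0 6 0 0 0 0 -1" --pt "0 6 0 0 0 0 -1" --pt "0 6 0 0 0 0 -1" --pt "0 6 0 0 0 0 -1"

```text
t: 5.68
tcp_pos: [0.5239, 0.1827, 0.1633]
tool_rot: [0.777, 0.63, -0.002, -0.001]
force: [-1.8, 0.8, 2.0]
finger_gap: 0.003
```

```bash
python3 go.py v -.0075 -.02 .165;python3 snap.py wrist 4; python3 snap.py scene 4 340 420 180 280 6
```

```text
t 5.68 tcp [0.5239 0.1827 0.1633] valve xy [-0.0379 -0.0206] yaw 1.363 tilt [-0.004 -0.001 -1.   ] Fvalve [-1.93  0.36  1.99] gap 0.003 q [ 0.13  0.53  1.67 -0.    0.95  0.34]
shift mm [ 0.6 30.4 -1.9] rot [-0.004  0.002  0.002]
```

View pics/wrist4.png

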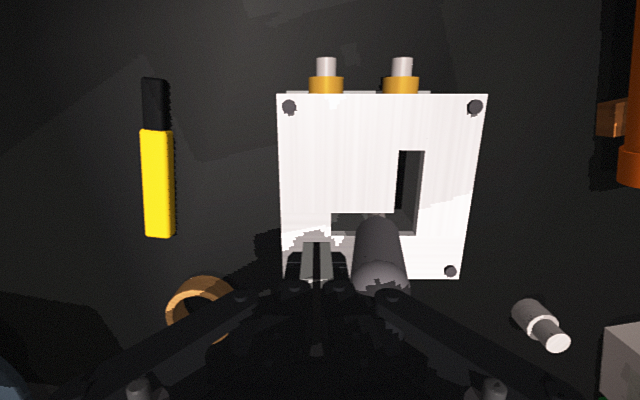

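View pics/scene4z.png

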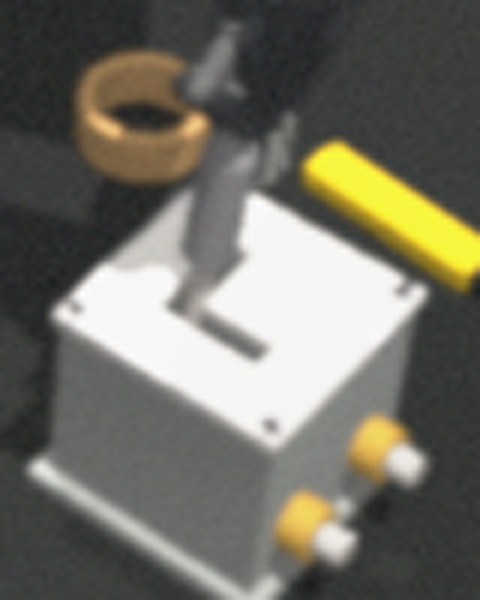

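The lever is moving: its stem is now about midway along the first leg, with about 2 N resisting. I'll continue.

Call:
servo_tool --pt "0 6 0 0 0 0 -1" --pt "0 6 0 0 0 0 -1" --pt "0 5 0 0 0 0 -1" --pt "0 4 0 0 0 0 -1"

```text
t: 6.12
tcp_pos: [0.547, 0.178, 0.1642]
tool_rot: [0.777, 0.63, -0.001, -0.0]
force: [-1.6, 0.5, 1.2]
finger_gap: 0.002
```

```bash
python3 go.py v -.0075 -.02 .165;python3 snap.py wrist 5; python3 snap.py scene 5 340 420 180 280 6
```

```text
t 6.12 tcp [0.547  0.178  0.1642] valve xy [-0.0142 -0.0205] yaw 1.363 tilt [-0.001 -0.001 -1.   ] Fvalve [-1.66  0.16  1.18] gap 0.002 q [ 0.12  0.55  1.62 -0.    0.97  0.33]
shift mm [ 0.4  6.7 -0.8] rot [-0.001  0.001  0.002]
```

View pics/wrist5.png

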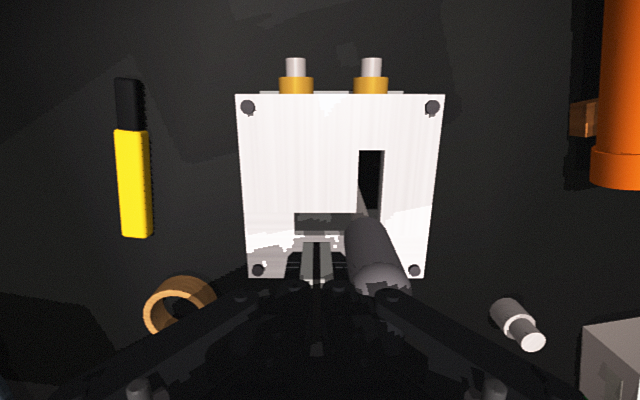

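Call:
servo_tool --pt "0 4 0 0 0 0 -1" --pt "0 3 0 0 0 0 -1"

```text
t: 6.38
tcp_pos: [0.5544, 0.1764, 0.164]
tool_rot: [0.777, 0.63, -0.001, 0.0]
force: [-1.2, 0.9, 2.2]
finger_gap: -0.001
```

```bash
python3 go.py v -.0075 -.02 .165
```

```text
t 6.38 tcp [0.5544 0.1764 0.164 ] valve xy [-0.0067 -0.0204] yaw 1.363 tilt [-0.001 -0.001 -1.   ] Fvalve [-1.38  0.59  2.19] gap -0.001 q [ 0.12  0.56  1.61 -0.    0.98  0.32]
shift mm [ 0.4 -0.8 -1. ] rot [-0.001  0.001  0.002]
```

Call:
servo_tool --pt "0 3 0 0 0 0 -1" --pt "0 3 0 0 0 0 -1"

```text
t: 6.55
tcp_pos: [0.5574, 0.1757, 0.1641]
tool_rot: [0.777, 0.63, -0.003, -0.003]
force: [-11.7, 3.4, 10.8]
finger_gap: 0.002
```

```bash
python3 go.py v -.0075 -.02 .165;python3 snap.py wrist 6; python3 snap.py scene 6 340 420 180 280 6
```

```text
t 6.55 tcp [0.5574 0.1757 0.1641] valve xy [-0.0036 -0.0205] yaw 1.363 tilt [-0.009  0.    -1.   ] Fvalve [-12.2    0.87  10.79] gap 0.002 q [0.11 0.56 1.59 0.   0.99 0.32]
shift mm [ 0.5 -3.9 -0.8] rot [-0.009  0.002  0.002]
```

View pics/wrist6.png

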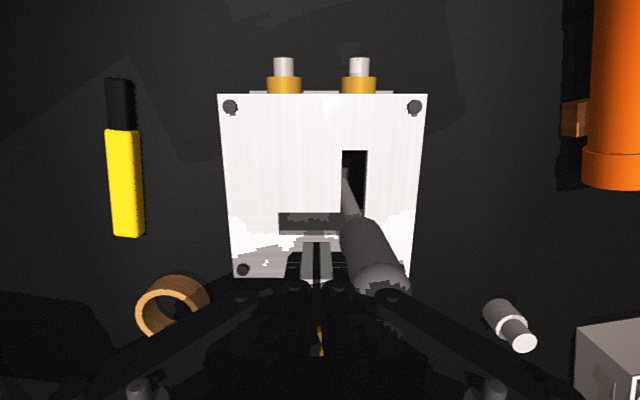

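View pics/scene6z.png

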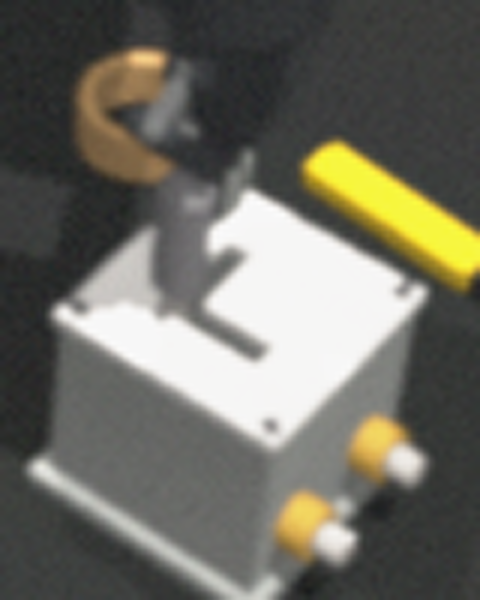

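The force rose to 12 N, so the lever is against the wall at the corner, upright in the view. Now I retreat and go round to its -y side.

Call:
servo_tool --pt "0 -10 0 0 0 0 -1" --pt "0 -20 0 0 0 0 -1" --pt "0 -15 0 0 0 0 -1" --pt "-15 0 0 0 0 0 -1" --pt "-20 0 0 0 0 0 -1" --pt "-14 0 0 0 0 0 -1" --pt "0 0 0 0 0 0 -1"

```text
t: 7.23
tcp_pos: [0.5007, 0.1374, 0.1635]
tool_rot: [0.775, 0.631, -0.002, -0.001]
force: [0.1, 1.1, 0.1]
finger_gap: 0.003
```

```bash
python3 go.py v .02 -.07 .167; python3 snap.py wrist 7; python3 snap.py scene 7 340 420 180 280 6
```

```text
t 7.23 tcp [0.5007 0.1374 0.1635] valve xy [-0.0511 -0.0698] yaw 1.367 tilt [-0.004 -0.    -1.   ] Fvalve [-0.12  1.09  0.13] gap 0.003 q [ 0.05  0.49  1.76 -0.    0.9   0.26]
shift mm [-0.7 71.1 -3.8] rot [-0.004  0.001  0.006]
```

View pics/wrist7.png

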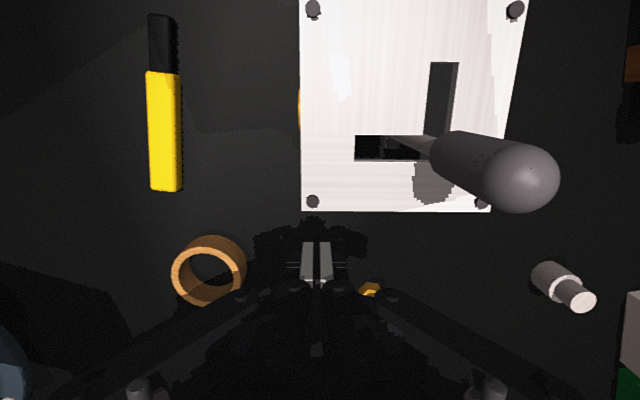

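View pics/scene7z.png

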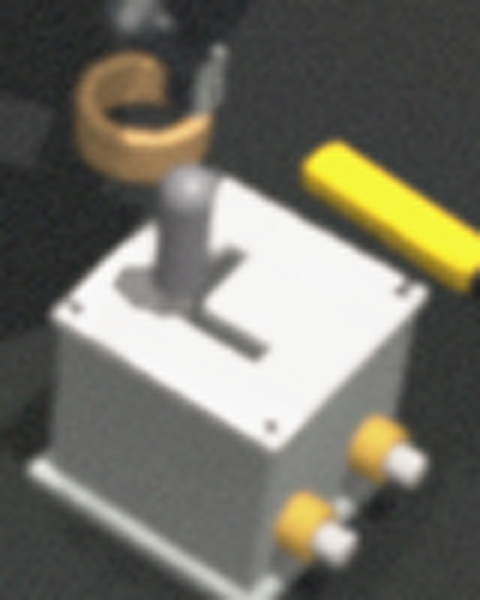

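Run:
```python
from h import *
from scipy.optimize import least_squares
p=eval(open("pose.txt").read())
W=np.load("wrist7.npz");S=np.load("scene7.npz")
for d,u in((W,(523,178)),(S,(371,211.5))):
    print(least_squares(lambda q:(proj(d,vw(p,lever(q[0],q[1],.184)))-u).ravel(),[0,0]).x.round(3))
print(proj(W,vw(p,[(.02,-.02,.12),(.028,.028,.12)])).round(1))
```

```text
[0.037 0.001]
[0.007 0.002]
[[433.7 148.8]
 [458.6  62.2]]
```

Call:
servo_tool --pt "-5 10 -2 0 0 0 -1" --pt "0 15 -2 0 0 0 -1" --pt "0 18 0 0 0 0 -1" --pt "0 18 0 0 0 0 -1" --pt "0 10 0 0 0 0 -1" --pt "0 0 0 0 0 0 -1"

```text
t: 7.83
tcp_pos: [0.5784, 0.1213, 0.1684]
tool_rot: [0.774, 0.633, 0.002, 0.001]
force: [1.0, -0.1, 0.6]
finger_gap: 0.004
```

```bash
python3 go.py v .02 -.044 .167; python3 snap.py wrist 8
```

```text
t 7.83 tcp [0.5784 0.1213 0.1684] valve xy [ 0.0283 -0.0693] yaw 1.372 tilt [ 0.004  0.001 -1.   ] Fvalve [0.98 0.15 0.56] gap 0.004 q [0.02 0.56 1.58 0.   0.99 0.22]
shift mm [25.4 -8.   1.5] rot [ 0.004 -0.002  0.011]
```

View pics/wrist8.png

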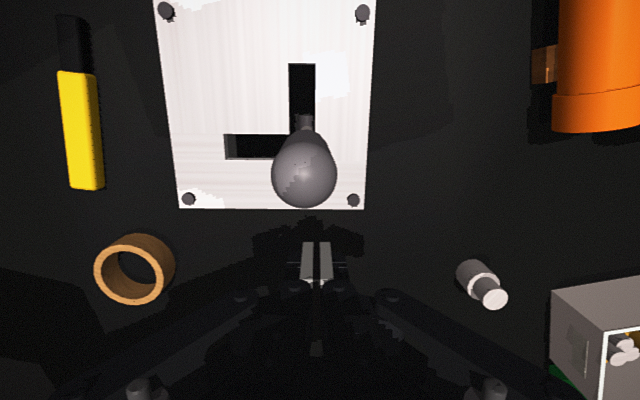

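The lever stands upright at the corner (fore ≈ 0.01–0.04, side ≈ 0). The tips are on its -y side, 8 mm off centre. I'll centre them and begin the sideways push.

Call:
servo_tool --pt "0 -8 2 0 0 0 -1" --pt "10 -1 2 0 0 0.005 -1" --pt "8 0 0 0 0 0.005 -1" --pt "6 0 0 0 0 0 -1" --pt "6 0 0 0 0 0 -1" --pt "6 0 0 0 0 0 -1" --pt "6 0 0 0 0 0 -1"

```text
t: 8.47
tcp_pos: [0.5735, 0.1685, 0.1636]
tool_rot: [0.777, 0.63, -0.001, 0.0]
force: [-0.4, -2.1, -0.6]
finger_gap: 0.002
```

```bash
python3 go.py v .02 .0134 .165; python3 snap.py wrist 9;python3 snap.py scene 9 340 420 180 280 6
```

```text
t 8.47 tcp [0.5735 0.1685 0.1636] valve xy [ 0.0136 -0.0242] yaw 1.363 tilt [-0.001 -0.001 -1.   ] Fvalve [ 0.07 -2.09 -0.62] gap 0.002 q [ 0.1   0.57  1.57 -0.    1.    0.31]
shift mm [37.5  6.5 -1.4] rot [-0.     0.001  0.002]
```

View pics/wrist9.png

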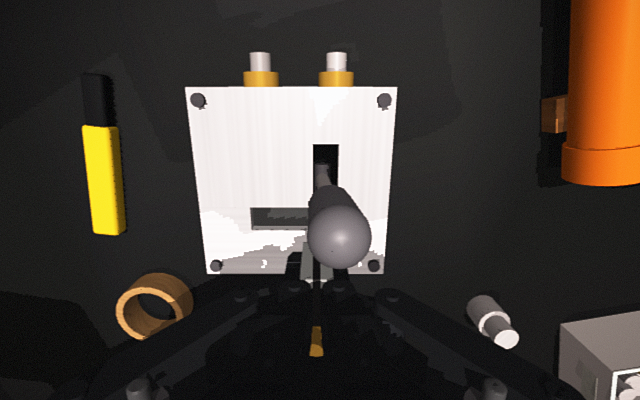

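View pics/scene9z.png

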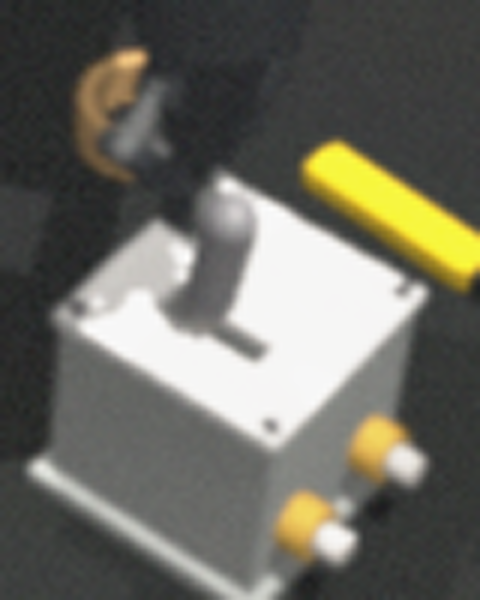

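The lever has turned the corner and moves in the second leg at about 2 N. The tips have drifted 6 mm toward -x, so I'll correct that while continuing.

Call:
servo_tool --pt "6 1.5 0 0 0 0 -1" --pt "6 1.5 0 0 0 0 -1" --pt "6 1 0 0 0 0 -1" --pt "5 1 0 0 0 0 -1" --pt "5 0 0 0 0 0 -1"

```text
t: 8.98
tcp_pos: [0.5817, 0.1966, 0.162]
tool_rot: [0.777, 0.63, -0.004, -0.002]
force: [-0.6, -2.1, -0.7]
finger_gap: -0.003
```

```bash
python3 go.py v .02 .0134 .165
```

```text
t 8.98 tcp [0.5817 0.1966 0.162 ] valve xy [0.0158 0.005 ] yaw 1.363 tilt [-0.009 -0.002 -1.   ] Fvalve [-0.16 -2.16 -0.67] gap -0.003 q [ 0.14  0.6   1.52 -0.    1.03  0.35]
shift mm [ 8.4  4.2 -3. ] rot [-0.009  0.004  0.002]
```

Call:
servo_tool --pt "4 0 0 0 0 0 -1" --pt "3 0 0 0 0 0 -1"

```text
t: 9.15
tcp_pos: [0.5838, 0.2046, 0.1619]
tool_rot: [0.777, 0.63, -0.004, -0.002]
force: [-0.9, -1.9, -0.1]
finger_gap: -0.003
```

```bash
python3 go.py v .02 .0134 .165
```

```text
t 9.15 tcp [0.5838 0.2046 0.1619] valve xy [0.0162 0.0133] yaw 1.363 tilt [-0.009 -0.002 -1.   ] Fvalve [-0.44 -2.04 -0.05] gap -0.003 q [ 0.16  0.6   1.51 -0.    1.04  0.37]
shift mm [ 0.1  3.8 -3.2] rot [-0.008  0.003  0.002]
```

Still only 2 N, so it isn't at the end wall yet.

Call:
servo_tool --pt "3 0 0 0 0 0 -1" --pt "3 0 0 0 0 0 -1"

```text
t: 9.32
tcp_pos: [0.5844, 0.2082, 0.1614]
tool_rot: [0.776, 0.631, -0.007, -0.0]
force: [-2.2, -12.4, 0.5]
finger_gap: -0.004
```

```bash
python3 go.py v .02 .0134 .165; python3 snap.py wrist 10;python3 snap.py scene 10 340 420 180 280 6
```

```text
t 9.32 tcp [0.5844 0.2082 0.1614] valve xy [0.0161 0.0169] yaw 1.365 tilt [-0.011 -0.009 -1.   ] Fvalve [  0.38 -12.58   0.52] gap -0.004 q [ 0.17  0.61  1.5  -0.01  1.05  0.38]
shift mm [-3.5  3.9 -3.6] rot [-0.009  0.011  0.004]
```

View pics/wrist10.png

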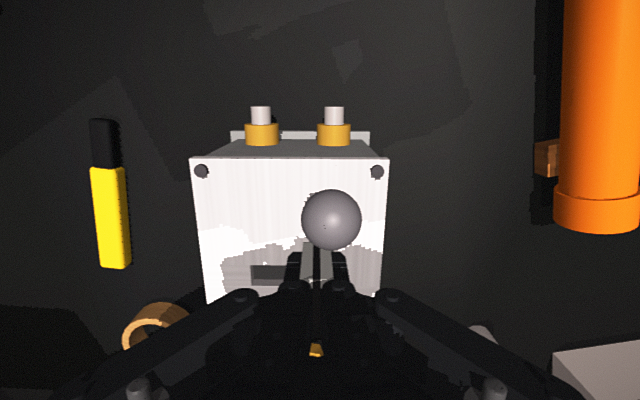

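View pics/scene10z.png

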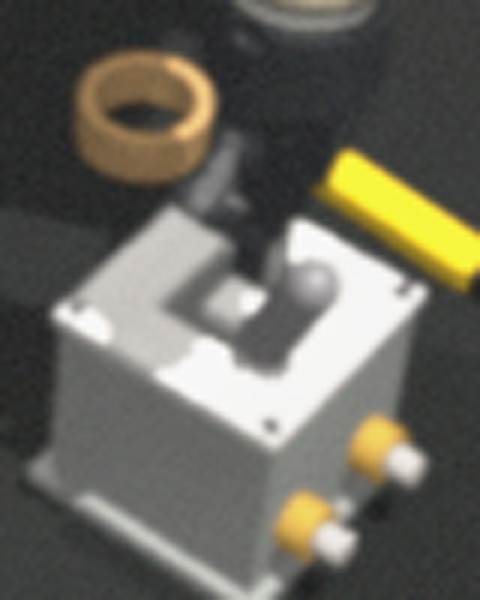

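The force jumped to 12.6 N, so the lever is against the end wall. I'll back straight off and raise clear.

Call:
servo_tool --pt "-8 0 0 0 0 0 -1" --pt "-20 0 0 0 0 0 -1" --pt "-25 0 0 0 0 0 -1" --pt "-25 0 -10 0 0 0 -1" --pt "-10 0 -20 0 0 0 -1" --pt "0 -15 -25 0 0 0 -1" --pt "0 -25 -25 0 0 0 -1" --pt "0 -25 -25 0 0 0 -1" --pt "0 0 0 0 0 0 -1" --pt "0 0 0 0 0 0 -1" --pt "0 0 0 0 0 0 -1"

```text
t: 10.33
tcp_pos: [0.5072, 0.1342, 0.2739]
tool_rot: [0.778, 0.628, 0.004, 0.001]
force: [0.3, -0.1, -0.5]
finger_gap: -0.001
```

```bash
python3 go.py; python3 snap.py wrist 11;python3 snap.py scene 11; python3 snap.py side 11
python3 - <<'E'
import cv2
a=cv2.imread("pics/scene11.png");b=cv2.imread("pics/side11.png");w=cv2.imread("pics/wrist11.png")
cv2.imwrite("pics/f.png",cv2.hconcat([cv2.resize(a[180:290,340:430],(360,440),interpolation=cv2.INTER_CUBIC),cv2.resize(b[180:290,220:310],(360,440),interpolation=cv2.INTER_CUBIC)]))
E
```

```text
t 10.33 tcp [0.5072 0.1342 0.2739] valve xy [-0.0441 -0.0716] yaw 1.359 tilt [ 0.008  0.003 -1.   ] Fvalve [ 0.33 -0.05 -0.47] gap -0.001 q [0.04 0.34 1.64 0.   1.16 0.25]
```

View pics/wrist11.png

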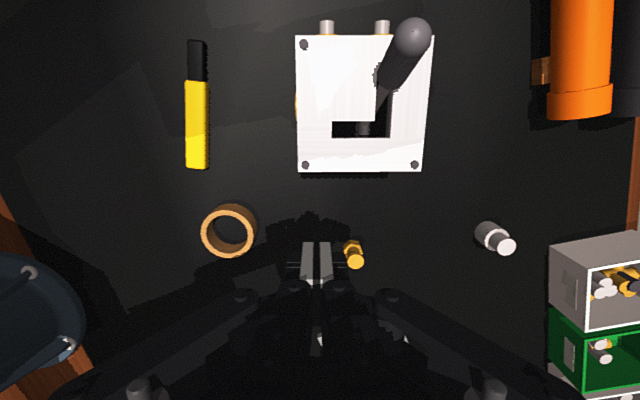

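View pics/f.png

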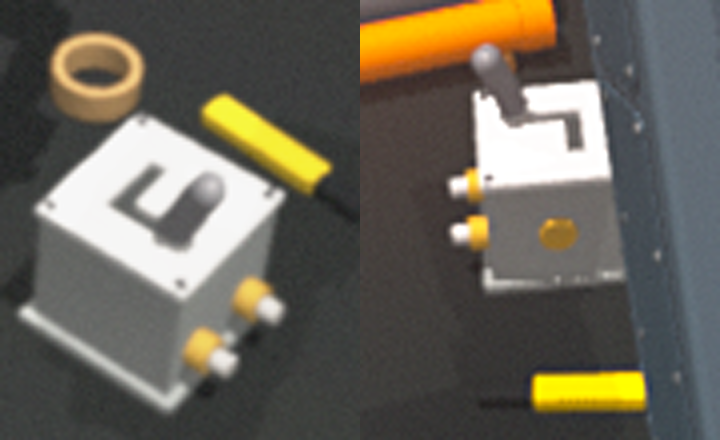

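View pics/scene11.png

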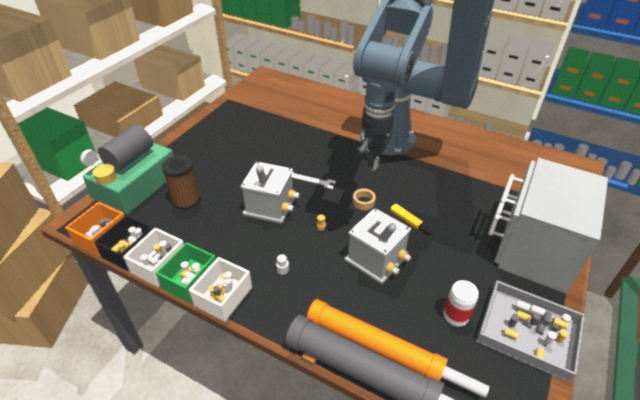

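Run:
```python
from h import *
from scipy.optimize import least_squares
p=eval(open("pose.txt").read())
L=[(np.load("wrist11.npz"),(414,38)),(np.load("scene11.npz"),(392,228)),(np.load("side11.npz"),(251.7,194.2))]
for d,u in L:
    print(least_squares(lambda q:(proj(d,vw(p,lever(q[0],q[1],.184)))-u).ravel(),[0,.3]).x.round(3))
# bystander change check in scene
import cv2
a=cv2.imread("pics/scene0.png");b=cv2.imread("pics/scene11.png")
m=(cv2.absdiff(a,b).max(2)>60).astype(np.uint8);n,_,st,_=cv2.connectedComponentsWithStats(m)
print([s.tolist() for s in st[1:] if s[4]>15])
```

```text
[0.03  0.373]
[0.017 0.384]
[0.044 0.357]
[[198, 0, 43, 65, 1371], [303, 0, 64, 117, 2830], [349, 0, 10, 6, 41], [372, 0, 48, 66, 1418], [414, 0, 17, 8, 78], [405, 0, 89, 109, 4666], [409, 8, 23, 39, 294], [355, 10, 17, 28, 196], [355, 24, 8, 13, 57], [415, 44, 5, 11, 25], [409, 57, 7, 6, 16], [392, 66, 18, 23, 225], [378, 72, 10, 10, 49], [387, 87, 8, 16, 77], [200, 100, 23, 14, 118], [258, 105, 24, 9, 107], [366, 106, 25, 12, 133], [342, 117, 17, 15, 135], [409, 130, 6, 5, 17], [353, 134, 7, 6, 27], [378, 134, 64, 25, 773], [360, 144, 6, 7, 26], [374, 160, 4, 9, 26], [320, 180, 15, 7, 48], [380, 197, 9, 15, 93], [374, 210, 12, 13, 100], [378, 224, 18, 19, 170]]
```

All three cameras give side ≈ 0.36–0.38 and fore ≈ 0.02–0.04. The hand is clear with zero force. The only change near a bystander is light on the wrench, which the hand never came down to. Handing in.

```bash
python3 -c "
from station import manip
print(manip.sign_off())"
```

```text
the job is handed in; nothing more can be done
None
```

The L-gate lever is locked off at the end of the second leg, with the hand raised clear, and the job is handed in. No verdict was given. The clock read about 10.5 s of the 45 s allowed.

- **The push:** With the fingers shut, I pushed the lever away from the robot until it met the wall at the corner (about 12 N). I then went round to its other side and pushed it along the second leg until it met the end wall (about 12.6 N).
- **Slip on the way:** My first contact was too high. The fingertips rode up on the domed top with about 6 N upward, so I backed off, went lower and repeated the push.
- **At the corner:** Two cameras put fore at 0.007 and 0.037 rad and side near 0, against limits of above -0.06 and below 0.12.
- **At the end:** Three cameras put side at 0.36–0.38 rad (limit 0.31) and fore at 0.02–0.04 rad. They disagree with each other by about 0.03 rad. The force on the tool was back to about zero.
- **The rest of the counter:** I compared the scene camera's before and after pictures. The second valve's lever shows no change. The only change near a bystander was a small patch at the wrench's end. I took it for a change of shadow, because the fingertips never went below about 0.16 m, but I did not check it further.

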